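# Refit the link pin of a hand-lever espresso press

### The arm

A 6-joint arm with a two-finger parallel gripper is mounted at the origin on the work surface. World frame = base frame: x ahead of the robot, y to its left, z up, the work surface at z = 0. Lengths are in mm, angles in rad, forces in N, time in s.
With the tool pointing down it reaches from about 300 to 875 mm from the base axis. Payload 6.4 kg.
Tool frame: the origin (TCP) lies at the very end of the fingers, on their centre line; the grasp point (between the pads) lies bot.pinch_z behind it (bot.pinch_z is the distance from the TCP to the grasp point, in mm); y points along the fingers, z is the direction in which the jaws open and shut, and the axes are right-handed (so a half turn about y gives the same grasp; the last joint's range is limited). The gripper opens to 88 mm and grips with 3 to 60 N. Pads are 18 mm wide; open, the fingers measure 123 mm over their backs; the gripper's body (75 mm by 187 mm) begins 45 mm behind the grasp point.
Start: joints at [-1.366, 0.181, 1.607, -0, 1.354, -0.206], TCP at [229.639, -527.169, 238.714] pointing down, gripper open.
Joint ranges: [-2.99, 2.99], [-0.89, 2.07], [0.3, 2.58], [-1.14, 4.28], [0, 2.63], [-3.12, 3.12]. Speed limits (rad/s): [2.57, 2.57, 3.01, 3.14, 3.14, 3.14].

### API

Orientations are given as a unit quaternion [x, y, z, w].
In Python, from plant import bot, optics gives the robot as it stands.
- The arm moves only by the tool play_rows, never from a script. Its argument "steps" is a list that holds one entry, the list of rows, each a list of 5 numbers: the opening in per cent of the stroke, from 0 (shut) to 100 (fully open), then the shift along the tool's x, y, z in m, then the turn about the tool's y in degrees. In form: [[[fingers, dx, dy, dz, yaw], ...]]. A call has 1 to 5 rows; each row is the pose to reach, as a shift and turn from the pose measured when the call began, along the tool's axes at that moment; what a row does not reach only later rows make up. A row lasts 1/8 s, in which the tool goes at most 62.5 mm and 10.7 degrees, less where a joint would pass 70% of its speed; a pose out of reach is approached as far as the arm can. A call with a gripper value outside its range is refused whole. The fingers move at their own pace and stop on an object; the grip force is fixed at half the most. Time passes only in rows, so rows that repeat a pose let the fingers close. It gives the time, the measured TCP pose, the force and the opening at its end, in the units of the state.
- bot.read_state(): the state, without advancing time (a new reading comes with each control period).
- optics.snapshot(name): name is "scene" or "top"; returns a dict with "frame" (384x512x3 uint8, red, green, blue), "vertical_fov" (degrees; the focal length in pixels is half the picture's height over the tangent of half this angle, whatever the lens; pixels are square), "cx", "cy" (the principal point, pixels), "cam_to_world" (4x4, takes a point from camera to world coordinates). Camera axes: x right, y down, z forward; pixel columns grow to the right and rows downward; lengths in mm; the calibration is good to about 2 mm. A picture is of the moment at which its call begins. There is no depth.
- bot.hand_in(): hands the job in, once; it reports no verdict.
The state is a dict: "time": time; "qpos": joint angles; "qvel": joint speeds; "joint_torque": joint torques, N m; "tool_pos": TCP position; "eef_rot": TCP orientation; "wrist_force": force on the tool from outside, world axes, zero at the start; "torque": the same for the moment, N m; "grip_width": opening from 0.0 (shut) to 1.0 (fully open).
Only numpy, scipy, OpenCV 4.12 (cv2) and the standard library are available. Lean on these libraries where they do the work, as an engineer would, in place of code of your own. Each camera call takes 0.05 s, during which the arm holds its last target. There are 200 camera calls.

### The job

The espresso press has been cleaned and its long link pin is lying on the rubber mat. Lower the raised lever until its yoke sits over the eye of the piston rod, then feel the pin in from either side, through one ear, the trapped eye and the other ear, until its head is fully home against the ear, and let go. Ease it in without ever forcing it (never more than 30 N between pin and press), and leave everything else on the counter where it is.

Things in the scene. Friction and masses are not known exactly. Their poses are not given: they have to be found in the camera images.
- machine: Hand-lever espresso press, fixed to the counter: dark base plate 215 x 150 mm, grey column at its rear, steel cylinder (58 mm wide, top 153 mm high) over a drip tray, black portafilter handle to the front. Origin: on the counter under the cylinder's axis; x points to its rear (the column), y to its left, z up.
- eye_nominal (a point): Mean place of the round steel eye on the piston rod between the yoke's ears (27 mm across, 14 mm thick along machine y, bore 11 mm along y): 200 mm above the machine's origin. The real eye is not measured and must be felt with the pin's nose: up to 7 mm higher or lower, 1.5 mm to front or rear. Its stiff seal holds it up or down against 16 N; it rocks front to rear under 1 N.
- press_pivot (a point): Axis of the lever's pivot, on the column, parallel to machine y: 75 mm behind the cylinder's axis, 200 mm high. The stiff pivot keeps the lever where it is left; it is balanced by a spring, and 2 to 3 N up or down at the yoke (75 mm ahead of the pivot) moves it, so a pin held in an ear carries the yoke up and down with it
- lever (a joint): Angle (rad) of the press's lever. 0: level, yoke holes 200 mm high, at the eye's mean height; positive: front end raised (0.1 rad lifts the yoke's holes by 7.5 mm). It starts raised; range -0.15 to 0.5.
- lever_grip (a point): Middle of the lever's dark wooden grip, a round bar 26 mm in diameter and 85 mm long along the lever; 202.5 mm from the pivot, 127.5 mm ahead of the yoke's hole axis. Axes as the lever's: x along it to the rear, y along the pivot, z up when level.
- yoke_mid (a point): Centre of the yoke, on the axis of its two holes, midway between the ears; moves with the lever, whose axes it has: y along the holes. The aluminium ears are round bosses 28 mm across and 8 mm thick, inner faces 8 mm and outer faces 16 mm from this point along y; bores 11 mm. The eye's faces are 7 mm from it. Lever straps 18 mm high join the ears in front and behind, no wider.
- pin_grip (a point): Centre of the square head (28 mm long, 18 x 18 mm) of the long link pin, bright steel, 0.1 kg, on the 4 mm mat (head flat, shank clear of the mat). x points along the shank from head to nose, z up. The shoulder is 14 mm from here; from it a 10 mm round shank runs 44 mm to the nose's end, the last 5 mm tapering to 7 mm.
- pin_mid (a point): Point on the pin's axis 16 mm past the shoulder (30 mm from the centre of the head); it coincides with yoke_mid when the pin is fully home with its shoulder against an ear. Same axes as pin_grip.
- spare_pin_grip (a point): Bystander: centre of the head of a short spare pin on the same mat; same head, but its shank is only 22 mm long. It does not fit this job.
- tamper: Bystander: coffee tamper, steel base 57 mm across, wooden knob, 86 mm high. Origin under its centre.
- pitcher: Bystander: steel milk pitcher, 84 mm across, 95 mm high, with a handle. Origin under its centre.
- cup: Bystander: white cup with a handle, 64 mm across, 58 mm high. Origin under its centre.
- teaspoon: Bystander: steel teaspoon, 135 mm long, lying flat.
- dosing_ring: Bystander: aluminium dosing ring, 68 mm across, 26 mm high. Origin under its centre.
- jar: Bystander: clip-top glass jar of sweets, 84 mm across, 130 mm high. Origin under its centre.
- pin: The same long pin as pin_grip; this origin lies on the underside of its head, 9 mm below pin_grip.
Not all that is in view belongs to the job. Leave any pink or purple look-alike of the pin alone.

How it is judged (in metres and radians):
On the way, in this order (a step that is already met when the one before it is completed fails the run):
1. the lever is lowered so that the yoke sits over the rod's eye (value of joint lever between -0.13 and 0.13 rad), for 0.2 s.
2. the long pin is home through ear, eye and ear (all of step 1 and distance between pin_mid and yoke_mid below 0.0025 m and angle between the x axis of pin_mid and the y axis of yoke_mid, either way round below 0.06 rad), for 0.2 s.
At the end, for the whole second after the job is handed in: The long pin lies at rest through both ears and the eye, its head within about 2.5 mm of fully home (pin_mid within 2.5 mm of yoke_mid), in line with the holes to 0.06 rad, the lever within 0.13 rad of level, and released (all of step 2 and linear speed of pin below 0.02 m/s); the robot touches nothing.
It fails at once if the pin is forced: more than 30 N between it and the press (contact force between pin and machine above 30 N).
It fails at once if something else on the counter is disturbed (moved more than 25 mm) (distance of any of spare_pin_grip, tamper, pitcher, cup, teaspoon, dosing_ring, jar from where it was at the start of the episode above 0.025 m).
It also fails if it takes over 72 s, if anything falls off the work surface, if the arm or the gripper's body presses on something with over 40 N, if the wrist force passes 120 N, or if a joint passes its speed limit or range.

## Working session

There is one attempt and no reset: what is moved stays moved. The work goes in short steps, Python scripts to look and compute and a tool call to move; the robot and the scene stay as the last step left them, time stands still between calls to the robot, and variables do not carry over. Pictures are saved under pics/ and viewed, about 8 in all and at most 12, crops included, and the job is handed in when it is done.

Besides the shell and the picture viewer there is one more tool, called after "Call:" as a command line: name --argument value ..., lists and objects as JSON in quotes. play_rows: Moves the arm, as the interface text tells. Its arguments: {"type":"object","properties":{"steps":{"type":"array","items":{"type":"array","items":{"type":"array","items":{"type":"number"}}}}},"required":["steps"]}

```bash
ls; mkdir -p pics; python3 - <<'E'
from plant import bot, optics
import cv2,numpy as np
print(bot.read_state(), bot.pinch_z)
for n in("scene","top"):
    s=optics.snapshot(n); cv2.imwrite(f"pics/{n}0.png",cv2.resize(s["frame"][:,:,::-1],(800,600),interpolation=cv2.INTER_CUBIC))
    print(n,s["vertical_fov"],s["cx"],s["cy"],s["cam_to_world"].round(4).tolist() if hasattr(s["cam_to_world"],'round') else s["cam_to_world"])
    np.savez(f"{n}0.npz",**s)
E
```

```text
pics
{'time': 0.0, 'qpos': array([-1.36629230e+00,  1.81497264e-01,  1.60795865e+00, -1.97451970e-05,
        1.35382681e+00, -2.06312041e-01]), 'qvel': array([-0.00064593, -0.00035317,  0.0002365 , -0.00112319,  0.00113602,
        0.00069983]), 'joint_torque': array([-2.19098452e-03, -4.33876491e+01, -3.41851366e+01,  7.03331223e-02,
        3.87673953e-02, -1.11733927e-04]), 'tool_pos': array([ 229.52650715, -526.6337586 ,  237.85861805]), 'eef_rot': array([-0.14423389,  0.69283885, -0.69164378,  0.14422134]), 'wrist_force': array([-0.43991977,  0.71105089, -0.06950485]), 'torque': array([ 0.01103804, -0.00130062,  0.01478674]), 'grip_width': 1.0004426295072624} 18.700000000000003
scene 57.23534798776377 253.13274924644975 185.5152614994215 [[-0.8159, 0.3908, -0.4262, 975.5968], [0.5782, 0.5486, -0.6039, 606.8651], [-0.0022, -0.7391, -0.6735, 816.1871], [0.0, 0.0, 0.0, 1.0]]
top 52.64287155528405 248.38653270402162 192.12553015248253 [[0.015, -0.9872, 0.1589, 385.3274], [-0.9999, -0.0137, 0.0088, 8.7305], [-0.0065, -0.159, -0.9873, 1292.9239], [0.0, 0.0, 0.0, 1.0]]
```

View pics/scene0.png

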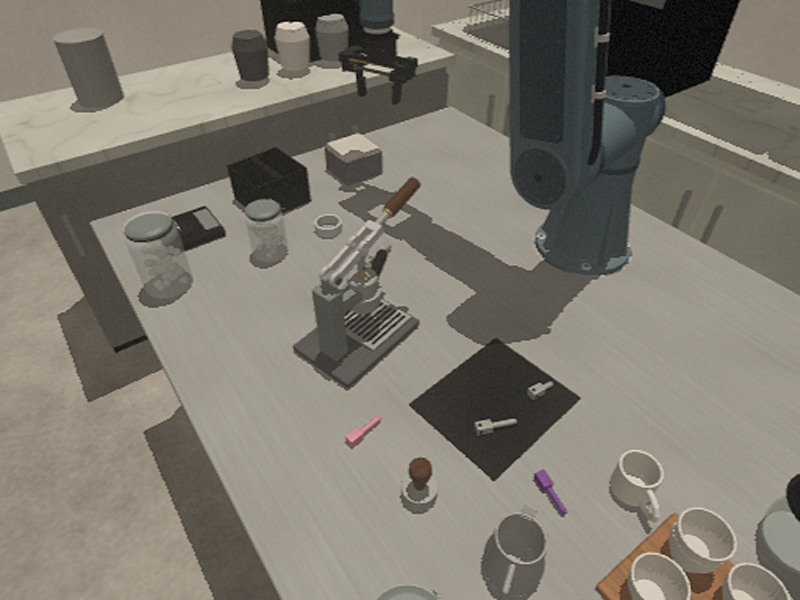

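View pics/top0.png

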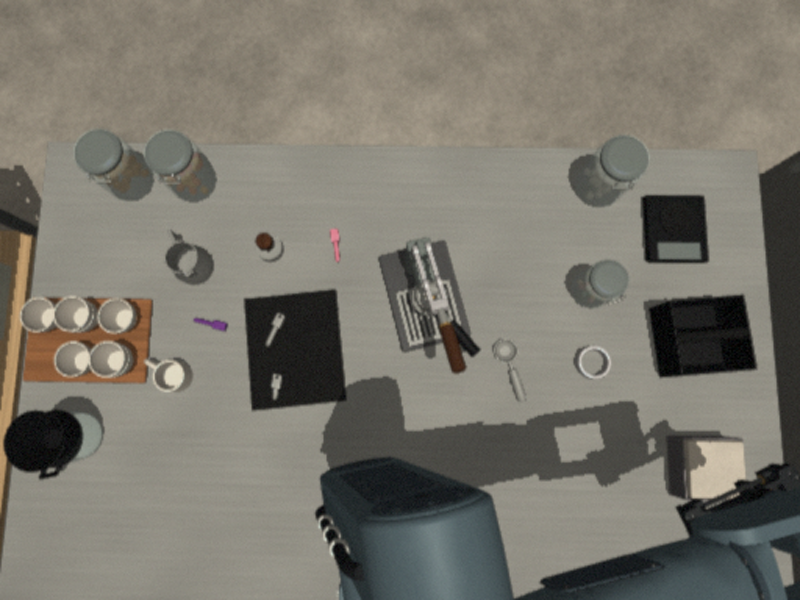

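The scene view shows the press at (355,300) with raised lever, grip at (402,196), and the mat with two grey pins: (495,426) and (540,389). In the top view the pins are at (275,328) and (276,386). The pink (337,245) and purple (210,323) ones are decoys. The longer pin, (275,328) in top, fits the description; I'll confirm it in an enlarged crop.

```bash
python3 - <<'E'
import numpy as np,cv2
t=np.load("top0.npz")["frame"][:,:,::-1];s=np.load("scene0.npz")["frame"][:,:,::-1]
f=lambda im,x,y,w,h:cv2.resize(im[y:y+h,x:x+w],(400,300),interpolation=cv2.INTER_CUBIC)
# w:h=4:3
a=np.hstack([f(t,150,190,92,69),f(s,290,230,92,69)])
b=np.hstack([f(t,230,145,120,90),f(s,180,105,120,90)])
o=np.vstack([a,b]);o=cv2.convertScaleAbs(o,alpha=1.3,beta=20)
cv2.imwrite("pics/crop1.png",o)
E
```

```text
(no output)
```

View pics/crop1.png

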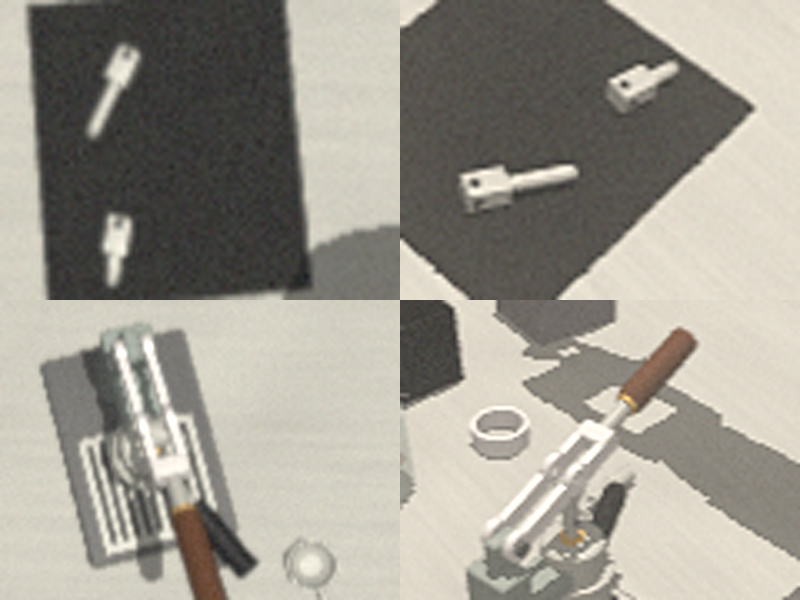

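The crop confirms it: the long pin is the one with its head at crop (122,66) and nose at (95,132), top view. The other one at (117,245) has a short shank. Next I'll measure.

```bash
cat > h.py <<'E'
import numpy as np,cv2
from scipy.spatial.transform import Rotation as R
def cam(s):
    f=s["frame"].shape[0]/2/np.tan(np.radians(float(s["vertical_fov"]))/2)
    return f,float(s["cx"]),float(s["cy"]),np.array(s["cam_to_world"])
def ray(s,p):
    f,cx,cy,T=cam(s);d=T[:3,:3]@np.array([(p[0]-cx)/f,(p[1]-cy)/f,1]);return T[:3,3],d/np.linalg.norm(d)
def plane(s,p,z):
    o,d=ray(s,p);return o+d*(z-o[2])/d[2]
def tri(s1,p1,s2,p2):
    o1,d1=ray(s1,p1);o2,d2=ray(s2,p2)
    k=np.linalg.lstsq(np.c_[d1,-d2],o2-o1,rcond=None)[0]
    a,b=o1+k[0]*d1,o2+k[1]*d2;return (a+b)/2,np.linalg.norm(a-b)
def proj(s,P):
    f,cx,cy,T=cam(s);c=T[:3,:3].T@(np.array(P)-T[:3,3]);return np.array([cx+f*c[0]/c[2],cy+f*c[1]/c[2]])
def ends(mask):
    y,x=np.nonzero(mask);P=np.c_[x,y].astype(float);c=P.mean(0);u=np.linalg.svd(P-c,full_matrices=False)[2][0]
    t=(P-c)@u;return c,u,c+u*(t.min()-.5),c+u*(t.max()+.5),len(P)
def biggest(m):
    n,l,st,_=cv2.connectedComponentsWithStats(m.astype(np.uint8));return l==1+np.argmax(st[1:,4])
def roi(m,x0,y0,x1,y1):
    o=np.zeros_like(m);o[y0:y1,x0:x1]=m[y0:y1,x0:x1];return o
def brown(s):
    h=cv2.cvtColor(s["frame"],cv2.COLOR_RGB2HSV).astype(int);return ((h[...,0]<14)|(h[...,0]>174))&(h[...,1]>110)&(h[...,2]<190)
def L(n): return dict(np.load(n))
E
python3 - <<'E'
from h import *
t,s=L("top0.npz"),L("scene0.npz")
gt=biggest(roi(brown(t),260,190,320,245));gs=biggest(roi(brown(s),235,105,280,150))
et,es=ends(gt),ends(gs);print(et,es,sep="\n")
c,e=tri(t,et[0],s,es[0]);print("grip c",c.round(1),e)
for i in(2,3):
  for j in(2,3): 
    a=tri(t,et[i],s,es[j]);print(i,j,a[0].round(1),a[1].round(1))
# pins
for n,im,b in(("t",t,(160,185,215,225)),("s",s,(295,262,340,285))):
    g=im["frame"].mean(2);m=biggest(roi(g>np.percentile(g[b[1]:b[3],b[0]:b[2]],50)+35,*b));r=ends(m);print(n,r)
    if n=="t":rt=r
    else:rs=r
for i in(2,3):
  for j in(2,3):
    a=tri(t,rt[i],s,rs[j]);print("pin",i,j,a[0].round(1),a[1].round(1))
for i in(2,3):print(plane(t,rt[i],13))
# plate corners (hand pixels): top vs scene
k=512/800
for a,b in(((380,257),(295,348)),((445,241),(240,300)),((405,350),(418,322)),):
    print("plate",plane(t,np.array(a)*k,10).round(1))
print("tray rear-left corner scene", plane(s,np.array([348,385])*k,0).round(1),plane(s,np.array([295,348])*k,0).round(1),plane(s,np.array([418,325])*k,0).round(1))
st=L and None
q=[-0.14423389,0.69283885,-0.69164378,0.14422134];print(R.from_quat(q).as_matrix().round(3))
E
```

```text
(array([289.33054393, 222.29288703]), array([0.27216001, 0.96225201]), array([285.13058157, 207.44345237]), array([293.590019  , 237.35273548]), 239)
(array([259.66666667, 119.25      ]), array([-0.74403592,  0.66813962]), array([265.65751061, 113.87025947]), array([253.24273297, 125.01865243]), 48)
grip c [466.9 -87.2 285.9] 7.303647558162082
2 2 [487.7 -60.9 327.1] 41.8
2 3 [502.6 -74.  287.8] 14.1
3 2 [ 431.1 -100.8  283.5] 0.0
3 3 [ 445.4 -115.6  241.2] 31.8
t (array([179.09677419, 186.62365591]), array([ 0.99859908, -0.05291392]), array([159.37576388, 187.66863579]), array([214.48736824, 184.74837377]), 186)
s (array([314.79699248, 271.42857143]), array([ 0.98825983, -0.15278254]), array([303.6716196 , 273.14852676]), array([330.50594084, 269.00000659]), 133)
pin 2 2 [594.8 291.4  97.2] 19.2
pin 2 3 [570.8 308.5 122.2] 41.5
pin 3 2 [581.1 185.4 -13.7] 124.0
pin 3 3 [558.2 210.7  41.3] 189.1
[602.3486453  318.70197955  13.        ]
[614.83713667 134.18080769  13.        ]
plate [686.5  39.2  10. ]
plate [ 724.  -101.6   10. ]
plate [485.7 -17.1  10. ]
tray rear-left corner scene [682.1  37.5   0. ] [ 719.5 -101.     0. ] [483.5 -10.4   0. ]
[[-0.917 -0.     0.399]
 [-0.399  0.002 -0.917]
 [-0.    -1.    -0.002]]
```

```bash
python3 - <<'E'
from h import *
t,s=L("top0.npz"),L("scene0.npz")
hs=cv2.cvtColor(s["frame"],cv2.COLOR_RGB2HSV)
print(hs[115:137:4,258],hs[120:124,255:262].tolist()[0])
def br(x):
    f=x["frame"].astype(int);return (f[...,0]>f[...,2]*1.45)&(f[...,0]-f[...,2]>18)
gt=biggest(roi(br(t),260,190,320,245));gs=biggest(roi(br(s),235,105,280,150))
et,es=ends(gt),ends(gs);print(et,es,sep="\n")
print("c",tri(t,et[0],s,es[0]))
for i,j in((2,2),(3,3),(2,3),(3,2)):
    a=tri(t,et[i],s,es[j]);print(i,j,a[0].round(1),a[1].round(1))
R_={}
for n,im,b in(("t",t,(164,196,190,225)),("s",s,(298,262,336,285))):
    g=im["frame"].mean(2);m=biggest(roi(g>85,*b));R_[n]=ends(m);print(n,R_[n])
    # width profile along the axis
    c,u,a,b2,_=R_[n];y,x=np.nonzero(m);tt=(np.c_[x,y]-c)@u;print(np.histogram(tt,bins=np.arange(-16,17,2))[0])
rt,rs=R_["t"],R_["s"]
for i in(2,3):
  print("plane",plane(t,rt[i],13).round(1),plane(s,rs[i],13).round(1))
  for j in(2,3):
    a=tri(t,rt[i],s,rs[j]);print("pin",i,j,a[0].round(1),a[1].round(1))
E
```

```text
[[ 21  28 157]
 [ 10 123  87]
 [ 11 111  87]
 [ 11  97  76]
 [ 13  45  79]
 [ 20  26 146]] [[18, 29, 147], [15, 67, 106], [10, 117, 89], [11, 112, 91], [10, 109, 96], [10, 119, 92], [13, 117, 87]]
(array([289.0323741 , 221.62230216]), array([0.28853672, 0.95746883]), array([284.23650275, 205.70787247]), array([293.83853279, 237.57086894]), 278)
(array([256.55607477, 125.29439252]), array([-0.6742645 ,  0.73848994]), array([266.35599291, 114.5610068 ]), array([246.63032522, 136.16559541]), 214)
c (array([472.31660904, -90.14345075, 265.92797122]), np.float64(2.055966773434399))
2 2 [490.5 -57.2 328.3] 45.6
3 3 [ 453.3 -125.7  197.9] 48.0
2 3 [515.8 -78.2 252.7] 3.1
3 2 [ 429.8 -101.   280.9] 2.3
t (array([175.85057471, 208.83908046]), array([-0.40702266,  0.91341806]), array([179.6963855 , 200.20852154]), array([170.52838633, 220.78284549]), 87)
[ 0  0  0  5 12 11 12 10  7  5  7  5  6  5  2  0]
s (array([315.30081301, 271.28455285]), array([ 0.98938454, -0.14532111]), array([303.64109495, 272.99713588]), array([330.51274102, 269.05022009]), 123)
[ 0  0  8  8 14 14 16 12  7  6  8  7  6  8  6  3]
plane [560.9 248.7  13. ] [557.7 246.8  13. ]
pin 2 2 [560.1 248.2  16.9] 0.8
pin 2 3 [535.  268.6  49.4] 67.7
plane [491.9 276.1  13. ] [490.7 279.2  13. ]
pin 3 2 [518.7 257.6 -11.3] 68.1
pin 3 3 [491.  277.6  11.5] 3.1
```

Pin: head centre about (546,254), axis azimuth about 157° toward the nose. Press yaw is about 15°. Grip centre is about (472,-90,266), so the lever is at about 0.33 rad, with the pivot near (657,-41). I'll lower the lever with closed fingers first.

Call:
play_rows --steps '[[[0,-0.044,-0.02,-0.034,0],[0,-0.088,-0.04,-0.068,0],[0,-0.132,-0.06,-0.101,3],[0,-0.175,-0.08,-0.135,6],[0,-0.219,-0.092,-0.169,8.5]]]'

```text
time: 0.72
tool_pos: [363.5, -282.9, 331.1]
eef_rot: [-0.092, 0.701, -0.701, 0.092]
wrist_force: [-0.1, 0.3, 0.5]
grip_width: 0.458
```

```bash
cat >> h.py <<'E'
def to_tool(st,P,az=None):
    """shift (m) in the tool frame to bring the TCP to world P (mm), and yaw (deg) to bring tool x to azimuth az"""
    M=R.from_quat(st["eef_rot"]).as_matrix();d=M.T@(np.array(P)-st["tool_pos"])/1000
    a=np.degrees(np.arctan2(M[1,0],M[0,0]));y=None if az is None else round(-((az-a+180)%360-180),2)
    print("t",round(st["time"],2),"tcp",st["tool_pos"].round(1),"az",round(a,2),"F",st["wrist_force"].round(2),"g",round(st["grip_width"],3),"-> shift",d.round(4),"yaw",y)
E
python3 -c "
from h import *;from plant import bot
to_tool(bot.read_state(),(470,-91,330),195)"
```

```text
t 0.72 tcp [ 363.5 -282.9  331.1] az -165.08 F [-0.07  0.32  0.47] g 0.458 -> shift [-0.1523  0.0013 -0.158 ] yaw -0.08
```

Call:
play_rows --steps '[[[0,-0.04,0,-0.04,0],[0,-0.08,0,-0.08,0],[0,-0.12,0.001,-0.12,0],[0,-0.152,0.001,-0.158,0],[0,-0.152,0.001,-0.158,0]]]'

```text
time: 1.35
tool_pos: [470.2, -88.2, 329.9]
eef_rot: [-0.094, 0.701, -0.7, 0.094]
wrist_force: [0.3, -1.0, 0.1]
grip_width: 0.002
```

Call:
play_rows --steps '[[[0,0,0.03,0,0],[0,0,0.044,0,0],[0,0,0.054,0,0],[0,0,0.064,0,0],[0,0,0.074,0,0]]]'

```text
time: 1.98
tool_pos: [470.4, -88.6, 255.9]
eef_rot: [-0.093, 0.701, -0.701, 0.094]
wrist_force: [-0.5, 0.1, 0.7]
grip_width: 0.002
```

```bash
python3 -c "
from h import *;from plant import bot
to_tool(bot.read_state(),(465,-92,214),195)"
```

```text
t 1.98 tcp [470.4 -88.6 255.9] az -164.81 F [-0.49  0.12  0.71] g 0.002 -> shift [0.0062 0.0418 0.0019] yaw 0.19
```

Call:
play_rows --steps '[[[0,0.001,0.01,0.001,0],[0,0.002,0.02,0.002,0],[0,0.003,0.03,0.002,0],[0,0.003,0.042,0.002,0],[0,0.003,0.042,0.002,0]]]'

```text
time: 2.6
tool_pos: [467.4, -90.9, 212.5]
eef_rot: [-0.094, 0.702, -0.7, 0.093]
wrist_force: [0.1, -0.5, -0.5]
grip_width: 0.004
```

```bash
python3 - <<'E'
from h import *;from plant import bot,optics
to_tool(bot.read_state(),(470,-91,300),195)
t,s=optics.snapshot("top"),optics.snapshot("scene")
np.savez("top1.npz",**t);np.savez("scene1.npz",**s)
f=lambda im,x,y,w,h:cv2.resize(im[y:y+h,x:x+w],(400,300),interpolation=cv2.INTER_CUBIC)
o=np.hstack([f(t["frame"],230,145,120,90),f(s["frame"],180,105,120,90)])[:,:,::-1]
cv2.imwrite("pics/crop2.png",cv2.convertScaleAbs(o,alpha=1.3,beta=20))
E
```

```text
t 2.6 tcp [467.4 -90.9 212.5] az -164.8 F [ 0.09 -0.47 -0.47] g 0.004 -> shift [-0.0024 -0.0875  0.0006] yaw 0.2
```

View pics/crop2.png

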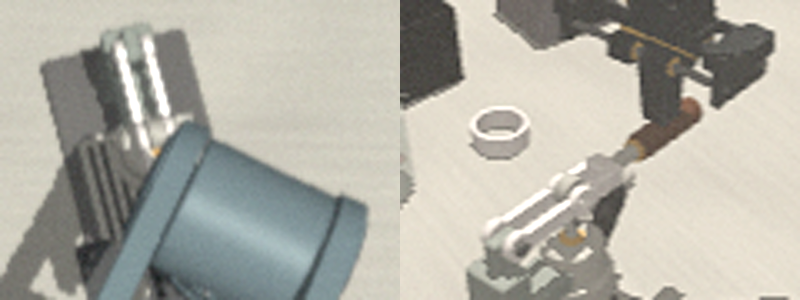

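The lever is down and looks level. I'll raise the arm and travel to the pin.

Call:
play_rows --steps '[[[50,0,-0.05,0,0],[50,0,-0.09,0,-10],[50,0,-0.09,0,-20],[50,0,-0.09,0,-30],[50,0,-0.09,0,-40]]]'

```text
time: 3.32
tool_pos: [468.3, -91.3, 304.4]
eef_rot: [-0.329, 0.626, -0.626, 0.33]
wrist_force: [0.4, 0.2, 0.2]
grip_width: 0.498
```

```bash
python3 - <<'E'
from h import *;from plant import bot
to_tool(bot.read_state(),(546,254,250),-23)
E
```

```text
t 3.33 tcp [468.3 -91.3 304.4] az -124.47 F [0.41 0.16 0.16] g 0.498 -> shift [-0.3286  0.0548 -0.1314] yaw -101.47
```

Call:
play_rows --steps '[[[50,-0.05,0,-0.02,-10],[50,-0.105,0,-0.042,-20],[50,-0.16,0,-0.064,-30],[50,-0.215,0.01,-0.086,-40],[50,-0.26,0.02,-0.104,-50]]]'

```text
time: 3.95
tool_pos: [530.2, 184.4, 285.2]
eef_rot: [-0.563, 0.425, -0.427, 0.566]
wrist_force: [0.4, -0.2, -0.8]
grip_width: 0.501
```

```bash
python3 - <<'E'
from h import *;from plant import bot
to_tool(bot.read_state(),(546,254,150),-23)
E
```

```text
t 3.95 tcp [530.2 184.4 285.2] az -74.07 F [ 0.37 -0.21 -0.84] g 0.501 -> shift [-0.0625  0.1353  0.0339] yaw -51.07
```

Call:
play_rows --steps '[[[50,-0.02,0.03,0.01,-10.3],[50,-0.04,0.06,0.02,-20.5],[50,-0.062,0.09,0.034,-30.8],[50,-0.062,0.12,0.034,-41],[50,-0.062,0.135,0.034,-51]]]'

```text
time: 4.58
tool_pos: [545.5, 253.9, 148.5]
eef_rot: [-0.693, 0.139, -0.139, 0.694]
wrist_force: [0.8, 0.0, 0.4]
grip_width: 0.5
```

```bash
python3 - <<'E'
from h import *;from plant import bot,optics
to_tool(bot.read_state(),(546,254,40),-23)
t,s=optics.snapshot("top"),optics.snapshot("scene")
np.savez("top2.npz",**t);np.savez("scene2.npz",**s)
f=lambda im,x,y,w,h:cv2.resize(im[y:y+h,x:x+w],(400,300),interpolation=cv2.INTER_CUBIC)
o=np.vstack([np.hstack([f(t["frame"],240,150,80,60),f(s["frame"],195,125,80,60)]),np.hstack([f(t["frame"],150,180,92,69),f(s["frame"],290,220,92,69)])])[:,:,::-1]
cv2.imwrite("pics/crop3.png",cv2.convertScaleAbs(o,alpha=1.3,beta=20))
E
```

```text
t 4.58 tcp [545.5 253.9 148.5] az -22.69 F [0.78 0.01 0.42] g 0.5 -> shift [0.0004 0.1085 0.0002] yaw 0.31
```

View pics/crop3.png

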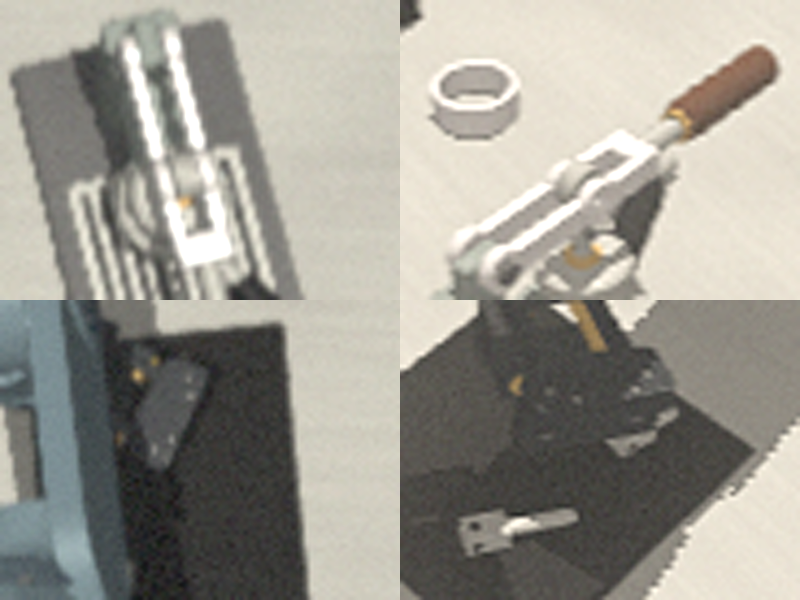

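```bash
python3 - <<'E'
from h import *
t,s=L("top2.npz"),L("scene2.npz")
def br(x):
    f=x["frame"].astype(int);return (f[...,0]>f[...,2]*1.45)&(f[...,0]-f[...,2]>18)
gt=biggest(roi(br(t),260,205,320,250));gs=biggest(roi(br(s),325-95,125,280,155))
et,es=ends(gt),ends(gs);print(et[1:],es[1:])
c,e=tri(t,et[0],s,es[0]);print("grip",c,e)
for i,j in((2,3),(3,2)):
    a=tri(t,et[i],s,es[j]);print(a[0].round(1),a[1].round(1))
a=np.arcsin((c[2]-200)/202.5);print("lever",a)
for yaw in(14.6,15,15.4):
  u=np.array([np.cos(np.radians(yaw)),np.sin(np.radians(yaw))]);print("yoke",c[:2]+127.5*np.cos(a)*u,200+75*np.sin(a))
tp=lambda x,y:(240+x/5-.4,150+y/5-.4);sp=lambda x,y:(195+(x-400)/5-.4,125+y/5-.4)
print("eye top",tri(t,tp(187,168),s,sp(572,172)))
for nm,p,q in(("front left corner",(183,262),(650,160)),("front right corner",(229,250),(620,133)),):
    print(nm,tri(t,tp(*p),s,sp(*q)))
for nm,P in(("ear L",(132,45)),("ear R",(172,42)),("front",(205,255)),("eye",(187,168))):print(nm,plane(t,tp(*P),212).round(1))
# straps' centre line in top view: bright pixels, rows -> midpoint
m=roi((t["frame"].mean(2)>150),258,160,290,205)
for y in range(158,204,4):
    x=np.nonzero(m[y])[0];print(y,x.min() if len(x) else None,x.max() if len(x) else None, plane(t,(x.mean(),y),210).round(1) if len(x) else "")
E
```

```text
(array([0.24740047, 0.96891331]), array([283.59951338, 211.09689362]), array([291.70636071, 242.84635742]), 246) (array([-0.81405508,  0.58078768]), array([269.17217074, 135.38042154]), array([248.86508308, 149.86851548]), 159)
grip [462.27391225 -91.79589244 201.11914812] 4.057749067894335
[507.1 -80.9 199.6] 3.3
[ 417.5 -102.4  203.2] 5.3
lever 0.005526685507353785
yoke [585.65494717 -59.65754009] 200.41449930294877
yoke [585.42757426 -58.79696816] 200.41449930294877
yoke [585.19419901 -57.93800455] 200.41449930294877
eye top (array([585.59562863, -61.94774692, 213.18807469]), np.float64(0.567677735621257))
front left corner (array([534.0199478 , -60.89395739, 199.09185325]), np.float64(0.1872660355382331))
front right corner (array([539.36823978, -85.66022458, 205.80441998]), np.float64(2.5999740332896493))
ear L [657.1 -30.5 212. ]
ear R [659.2 -53.4 212. ]
front [536.5 -72.5 212. ]
eye [586.  -62.2 212. ]
158 None None 
162 265 275 [647.8 -40.4 210. ]
166 267 277 [636.2 -49.6 210. ]
170 268 278 [624.5 -52.5 210. ]
174 269 279 [612.9 -55.4 210. ]
178 270 280 [601.4 -58.3 210. ]
182 280 281 [590.  -72.2 210. ]
186 272 282 [578.4 -62.4 210. ]
190 273 283 [566.9 -63.5 210. ]
194 274 284 [555.5 -65.7 210. ]
198 275 285 [544.1 -70.9 210. ]
202 258 281 [532.6 -58.3 210. ]
```

The lever is at about 0.005 rad, so step 1 is met. The yoke centre is about (585.5,-61,200) and the triangulated eye top at z 213 puts the eye at about nominal height. Next I'll descend and grasp the pin head.

Call:
play_rows --steps '[[[45,0,0.05,0,0.3],[45,0,0.1,0,0.3],[45,0,0.125,0,0.3],[45,0,0.136,0,0.3],[45,0,0.141,0,0.3]]]'

```text
time: 5.3
tool_pos: [546.0, 253.7, 8.1]
eef_rot: [-0.692, 0.143, -0.144, 0.693]
wrist_force: [-0.1, -0.5, -0.3]
grip_width: 0.446
```

Call:
play_rows --steps '[[[45,0,0,0,0],[20,0,0,0,0],[5,0,0,0,0],[5,0,0,0,0],[5,0,0,0,0]]]'

```text
time: 5.92
tool_pos: [546.5, 253.9, 8.9]
eef_rot: [-0.692, 0.143, -0.144, 0.693]
wrist_force: [-1.8, 0.5, 5.8]
grip_width: 0.202
```

```bash
python3 - <<'E'
from h import *;from plant import bot,optics
to_tool(bot.read_state(),(546,254,60),-23)
E
```

```text
t 5.92 tcp [546.5 253.9   8.9] az -23.38 F [-1.83  0.5   5.81] g 0.202 -> shift [-0.0004 -0.0511  0.    ] yaw -0.38
```

Call:
play_rows --steps '[[[5,0,-0.02,0,0],[5,0,-0.06,0,0],[5,0,-0.12,0,0],[5,0,-0.18,0,0],[5,0,-0.18,0,0]]]'

```text
time: 6.55
tool_pos: [549.6, 254.7, 196.4]
eef_rot: [-0.69, 0.139, -0.148, 0.695]
wrist_force: [-0.4, 0.3, -1.9]
grip_width: 0.199
```

```bash
python3 - <<'E'
from h import *;from plant import bot,optics
to_tool(bot.read_state(),(608.8,-147.9,280),-75)
s=optics.snapshot("scene");t=optics.snapshot("top");np.savez("scene3.npz",**s);np.savez("top3.npz",**t)
st=bot.read_state();p=proj(s,st["tool_pos"]);print(p,proj(t,st["tool_pos"]))
x,y=int(p[0]-50),int(p[1]-40)
o=cv2.resize(s["frame"][y:y+75,x:x+100],(800,600),interpolation=cv2.INTER_CUBIC)[:,:,::-1]
cv2.imwrite("pics/crop4.png",cv2.convertScaleAbs(o,alpha=1.5,beta=20));print(x,y)
E
```

```text
t 6.55 tcp [549.6 254.7 196.4] az -23.37 F [-0.42  0.33 -1.86] g 0.199 -> shift [ 0.215  -0.0844 -0.3453] yaw 51.63
[316.5749659 229.0811302] [166.58183425 196.72276988]
266 189
```

View pics/crop4.png

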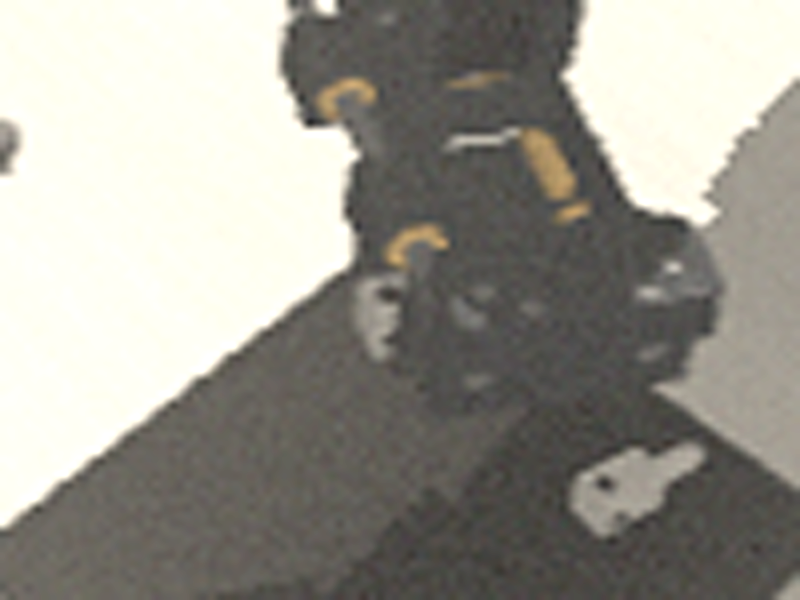

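Call:
play_rows --steps '[[[5,0,-0.06,0,10.3],[5,0.01,-0.084,-0.05,20.6],[5,0.04,-0.084,-0.1,31],[5,0.08,-0.084,-0.15,41.3],[5,0.12,-0.084,-0.2,51.6]]]'

```text
time: 7.28
tool_pos: [574.8, 23.8, 271.7]
eef_rot: [-0.559, 0.432, -0.432, 0.561]
wrist_force: [-0.1, 0.1, -0.8]
grip_width: 0.199
```

```bash
cat >> h.py <<'E'
    print("  tool y",M[:,1].round(4),"tool x",M[:,0].round(4))
E
python3 - <<'E'
from h import *;from plant import bot,optics
to_tool(bot.read_state(),(608.8,-147.9,280),-75)
E
```

```text
t 7.28 tcp [574.8  23.8 271.7] az -75.29 F [-0.09  0.08 -0.76] g 0.199 -> shift [ 0.1747 -0.0087 -0.0107] yaw -0.29
  tool y [ 3.0e-04  2.2e-03 -1.0e+00] tool x [ 0.2538 -0.9672 -0.002 ]
```

Call:
play_rows --steps '[[[5,0.05,-0.008,-0.004,0],[5,0.1,-0.008,-0.008,0],[5,0.15,-0.008,-0.011,0],[5,0.175,-0.008,-0.011,0],[5,0.175,-0.008,-0.011,0]]]'

```text
time: 7.9
tool_pos: [608.0, -149.2, 277.3]
eef_rot: [-0.559, 0.434, -0.431, 0.56]
wrist_force: [-0.1, 0.4, -0.7]
grip_width: 0.199
```

```bash
python3 - <<'E'
from h import *;from plant import bot,optics
to_tool(bot.read_state(),(608.8,-147.9,196),-75)
s=optics.snapshot("scene");np.savez("scene4.npz",**s)
st=bot.read_state();p=proj(s,st["tool_pos"]);print(p)
x,y=int(p[0]-40),int(p[1]-45)
o=cv2.resize(s["frame"][y:y+75,x:x+100],(800,600),interpolation=cv2.INTER_CUBIC)[:,:,::-1]
cv2.imwrite("pics/crop5.png",cv2.convertScaleAbs(o,alpha=1.5,beta=20));print(x,y)
E
```

```text
t 7.9 tcp [ 608.  -149.2  277.3] az -75.43 F [-0.06  0.38 -0.71] g 0.199 -> shift [-0.0007  0.0813  0.0013] yaw -0.43
  tool y [-0.0028  0.0038 -1.    ] tool x [ 0.2516 -0.9678 -0.0044]
[204.3207305  127.90484788]
164 82
```

View pics/crop5.png

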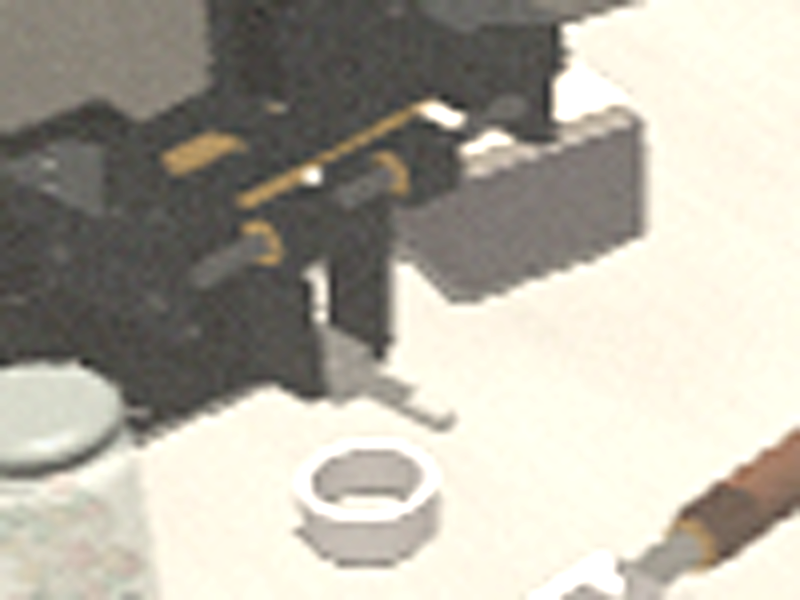

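The pin's shank is clear of the fingers, nose at crop (445,420). I'll check the in-hand pose against the projection.

```bash
python3 - <<'E'
from h import *
s=L("scene4.npz");tcp=np.array([608,-149.2,277.3]);ax=np.array([-.2516,.9678,.0044]);
g=lambda P:((proj(s,P)-[164,82]+.5)*8).round(1)
for z in(0,4,8):
    print(z,[g(tcp+ax*d+[0,0,z]) for d in(14,20,40,58)])
# shank mask centreline
x0,y0=164,82
cr=s["frame"][y0:y0+75,x0:x0+100].mean(2)
big=cv2.resize(s["frame"],None,fx=8,fy=8,interpolation=cv2.INTER_CUBIC).mean(2)[y0*8:(y0+75)*8,x0*8:(x0+100)*8]
for x in range(345,465,10):
    print(x,[int(v) for v in big[360:450:6,x]])
E
```

```text
0 [array([353. , 384.7]), array([365.2, 390.8]), array([406.7, 411.7]), array([444.7, 430.8])]
4 [array([351.9, 374.8]), array([364.2, 381. ]), array([405.8, 401.7]), array([443.9, 420.8])]
8 [array([350.9, 364.9]), array([363.2, 371. ]), array([404.9, 391.8]), array([443.1, 410.8])]
345 [90, 90, 88, 91, 92, 84, 81, 113, 145, 157, 152, 153, 150, 159, 173]
355 [89, 89, 95, 92, 86, 82, 96, 148, 162, 154, 153, 152, 149, 165, 181]
365 [79, 87, 91, 92, 88, 93, 116, 152, 160, 154, 154, 154, 147, 165, 189]
375 [69, 100, 102, 91, 90, 89, 91, 131, 154, 157, 154, 153, 148, 167, 187]
385 [97, 127, 137, 96, 86, 90, 88, 98, 135, 161, 154, 151, 147, 167, 185]
395 [157, 159, 156, 122, 94, 87, 93, 81, 106, 142, 156, 156, 150, 166, 184]
405 [153, 156, 155, 156, 118, 87, 93, 111, 95, 104, 150, 156, 153, 157, 169]
415 [151, 151, 154, 159, 140, 129, 142, 145, 117, 96, 111, 147, 157, 149, 152]
425 [151, 152, 153, 153, 153, 154, 154, 154, 140, 108, 87, 126, 150, 154, 151]
435 [152, 154, 154, 154, 155, 154, 152, 155, 153, 135, 108, 90, 128, 162, 154]
445 [150, 150, 152, 153, 155, 155, 153, 152, 152, 132, 100, 89, 128, 160, 151]
455 [151, 152, 153, 153, 154, 154, 155, 157, 149, 133, 122, 139, 152, 156, 153]
```

The pin in hand matches the prediction: axis about 4 mm above the TCP, nose 58 mm ahead of the head centre. I'll go down to yoke height.

Call:
play_rows --steps '[[[5,0,0.03,0.001,-0.4],[5,-0.001,0.06,0.001,-0.4],[5,-0.001,0.0813,0.0013,-0.4],[5,-0.001,0.0813,0.0013,-0.4],[5,-0.001,0.0813,0.0013,-0.4]]]'

```text
time: 8.57
tool_pos: [609.3, -145.1, 197.5]
eef_rot: [-0.561, 0.431, -0.429, 0.562]
wrist_force: [0.9, 0.9, -0.5]
grip_width: 0.203
```

```bash
python3 - <<'E'
from h import *;from plant import bot,optics
to_tool(bot.read_state(),(605.7,-136.3,196),-75)
s=optics.snapshot("scene");t=optics.snapshot("top");np.savez("scene5.npz",**s)
f=lambda im,x,y,w,h:cv2.resize(im[y:y+h,x:x+w],(400,300),interpolation=cv2.INTER_CUBIC)
o=np.hstack([f(t["frame"],240,150,80,60),f(s["frame"],195,125,80,60)])[:,:,::-1]
cv2.imwrite("pics/crop6.png",cv2.convertScaleAbs(o,alpha=1.4,beta=20))
E
```

```text
t 8.57 tcp [ 609.3 -145.1  197.5] az -74.86 F [ 0.86  0.92 -0.47] g 0.203 -> shift [-0.0094  0.0015 -0.0012] yaw 0.14
  tool y [-0.0013  0.0038 -1.    ] tool x [ 0.2612 -0.9653 -0.004 ]
```

View pics/crop6.png

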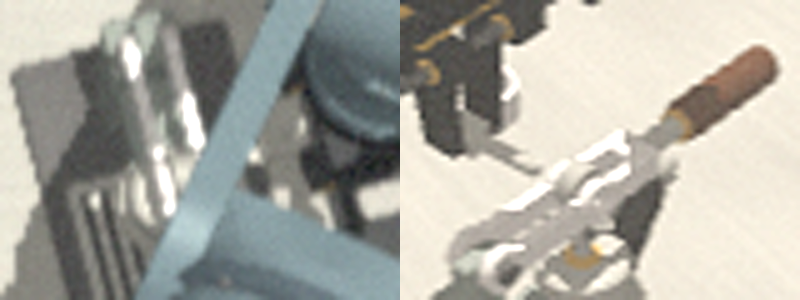

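Call:
play_rows --steps '[[[5,-0.002,0.0015,-0.0012,0],[5,-0.005,0.0015,-0.0012,0],[5,-0.0075,0.0015,-0.0012,0],[5,-0.0094,0.0015,-0.0012,0],[5,-0.0094,0.0015,-0.0012,0]]]'

```text
time: 9.3
tool_pos: [605.9, -136.9, 196.5]
eef_rot: [-0.561, 0.431, -0.429, 0.562]
wrist_force: [-0.9, -0.7, -0.9]
grip_width: 0.197
```

```bash
cat > r.py <<'E'
from h import *;from plant import bot
import sys
st=bot.read_state();u=np.array([np.cos(np.radians(15)),np.sin(np.radians(15))]);v=np.array([-u[1],u[0]])
M=R.from_quat(st["eef_rot"]).as_matrix();d=st["tool_pos"]-np.array([585.5,-61,0])
F=st["wrist_force"]
print("t %.2f xm %.2f ym %.2f z %.2f | F xm %.1f ym %.1f z %.1f | az %.2f tilt %s g %.3f T %s"%(st["time"],d[:2]@u,d[:2]@v,d[2],F[:2]@u,F[:2]@v,F[2],np.degrees(np.arctan2(M[1,0],M[0,0])),M[:2,1].round(3),st["grip_width"],st["torque"].round(2)))
E
python3 r.py
```

```text
t 9.30 xm 0.11 ym -78.56 z 196.50 | F xm -1.1 ym -0.5 z -0.9 | az -74.88 tilt [-0.     0.003] g 0.197 T [-0.08 -0.06 -0.03]
```

Call:
play_rows --steps '[[[5,-0.001,0.0005,0,0],[5,-0.002,0.0005,0,0],[5,-0.003,0.0005,0,0],[5,-0.004,0.0005,0,0],[5,-0.005,0.0005,0,0]]]'

```text
time: 9.93
tool_pos: [604.6, -132.0, 196.1]
eef_rot: [-0.561, 0.431, -0.429, 0.562]
wrist_force: [0.2, -0.6, -1.5]
grip_width: 0.202
```

Call:
play_rows --steps '[[[5,-0.0005,0,0,0],[5,-0.001,0,0,0],[5,-0.001,0,0,0]]]'

```text
time: 10.3
tool_pos: [604.4, -131.0, 196.1]
eef_rot: [-0.561, 0.431, -0.429, 0.562]
wrist_force: [0.4, -0.1, -2.0]
grip_width: 0.201
```

```bash
python3 r.py
```

```text
t 10.30 xm 0.11 ym -72.47 z 196.05 | F xm 0.4 ym -0.2 z -2.0 | az -74.88 tilt [-0.     0.003] g 0.201 T [-0.03 -0.11  0.01]
```

Call:
play_rows --steps '[[[5,-0.0005,0,0,0],[5,-0.001,0,0,0],[5,-0.0015,0,0,0],[5,-0.002,0,0,0],[5,-0.002,0,0,0]]]'

```text
time: 10.92
tool_pos: [603.8, -129.0, 196.1]
eef_rot: [-0.561, 0.431, -0.429, 0.562]
wrist_force: [-1.0, -0.7, -0.8]
grip_width: 0.203
```

```bash
python3 r.py
```

```text
t 10.93 xm 0.06 ym -70.46 z 196.05 | F xm -1.2 ym -0.4 z -0.8 | az -74.88 tilt [-0.     0.003] g 0.203 T [-0.12 -0.07  0.02]
```

Call:
play_rows --steps '[[[5,-0.0005,0,0,0],[5,-0.001,0,0,0],[5,-0.0015,0,0,0],[5,-0.002,0,0,0],[5,-0.002,0,0,0]]]'

```text
time: 11.55
tool_pos: [603.1, -127.1, 195.9]
eef_rot: [-0.561, 0.431, -0.429, 0.562]
wrist_force: [-1.0, -0.6, -1.5]
grip_width: 0.199
```

```bash
python3 r.py
```

```text
t 11.55 xm -0.09 ym -68.42 z 195.92 | F xm -1.1 ym -0.3 z -1.5 | az -74.88 tilt [-0.001  0.003] g 0.199 T [-0.24  0.01  0.05]
```

Call:
play_rows --steps '[[[5,-0.0005,0,0,0],[5,-0.001,0,0,0],[5,-0.0015,0,0,0],[5,-0.002,0,0,0],[5,-0.002,0,0,0]]]'

```text
time: 12.18
tool_pos: [602.5, -125.1, 195.8]
eef_rot: [-0.561, 0.431, -0.429, 0.562]
wrist_force: [-0.9, -0.6, -2.8]
grip_width: 0.196
```

```bash
python3 r.py
```

```text
t 12.18 xm -0.19 ym -66.27 z 195.78 | F xm -1.0 ym -0.4 z -2.8 | az -74.88 tilt [-0.001  0.003] g 0.196 T [-0.19  0.09  0.1 ]
```

Call:
play_rows --steps '[[[5,-0.0005,0,0,0],[5,-0.001,0,0,0],[5,-0.001,0,0,0]]]'

```text
time: 12.55
tool_pos: [602.1, -124.0, 195.7]
eef_rot: [-0.561, 0.431, -0.429, 0.562]
wrist_force: [-0.7, -0.3, -2.3]
grip_width: 0.201
```

```bash
python3 r.py
```

```text
t 12.55 xm -0.24 ym -65.16 z 195.73 | F xm -0.8 ym -0.2 z -2.3 | az -74.87 tilt [-0.001  0.003] g 0.201 T [-0.26  0.1   0.08]
```

Call:
play_rows --steps '[[[5,-0.0005,0,0,0],[5,-0.001,-0.0003,0,0],[5,-0.001,-0.0003,0,0]]]'

```text
time: 12.92
tool_pos: [601.8, -123.1, 196.0]
eef_rot: [-0.561, 0.431, -0.429, 0.562]
wrist_force: [-1.3, -1.6, -2.7]
grip_width: 0.2
```

```bash
python3 r.py
```

```text
t 12.93 xm -0.29 ym -64.21 z 196.02 | F xm -1.6 ym -1.2 z -2.7 | az -74.87 tilt [-0.001  0.003] g 0.200 T [-0.29  0.09  0.08]
```

Call:
play_rows --steps '[[[5,-0.0005,0,0,0],[5,-0.001,0,0,0],[5,-0.001,0,0,0]]]'

```text
time: 13.3
tool_pos: [601.8, -122.7, 196.2]
eef_rot: [-0.561, 0.431, -0.429, 0.562]
wrist_force: [0.1, -6.0, -2.9]
grip_width: 0.197
```

```bash
python3 r.py
```

```text
t 13.30 xm -0.26 ym -63.86 z 196.22 | F xm -1.5 ym -5.9 z -2.9 | az -74.88 tilt [-0.001  0.002] g 0.197 T [-0.98 -0.11  0.1 ]
```

The nose passed through the near ear and touches the eye's face, giving 6 N at the expected depth. Next I'll feel for the bore vertically under a light push.

Call:
play_rows --steps '[[[5,-0.0006,-0.0005,0,0],[5,-0.0006,-0.001,0,0],[5,-0.0006,-0.0015,0,0],[5,-0.0006,-0.002,0,0],[5,-0.0006,-0.002,0,0]]]'

```text
time: 13.92
tool_pos: [601.6, -122.4, 198.3]
eef_rot: [-0.561, 0.43, -0.429, 0.562]
wrist_force: [0.1, -5.6, -3.5]
grip_width: 0.202
```

```bash
python3 r.py
```

```text
t 13.93 xm -0.31 ym -63.50 z 198.26 | F xm -1.3 ym -5.4 z -3.5 | az -74.89 tilt [-0.001  0.002] g 0.202 T [-1.07 -0.05  0.1 ]
```

Call:
play_rows --steps '[[[5,-0.0005,-0.0005,0,0],[5,-0.0005,-0.001,0,0],[5,-0.0005,-0.0015,0,0],[5,-0.0005,-0.002,0,0],[5,-0.0005,-0.002,0,0]]]'

```text
time: 14.55
tool_pos: [601.6, -122.0, 200.4]
eef_rot: [-0.561, 0.43, -0.429, 0.562]
wrist_force: [-0.4, -4.5, -3.2]
grip_width: 0.199
```

```bash
python3 r.py
```

```text
t 14.55 xm -0.28 ym -63.09 z 200.37 | F xm -1.5 ym -4.3 z -3.2 | az -74.89 tilt [-0.     0.002] g 0.199 T [-0.95 -0.03  0.08]
```

Call:
play_rows --steps '[[[5,-0.0006,-0.0005,0,0],[5,-0.0006,-0.001,0,0],[5,-0.0006,-0.0015,0,0],[5,-0.0006,-0.002,0,0],[5,-0.0006,-0.002,0,0]]]'

```text
time: 15.18
tool_pos: [601.4, -121.5, 202.5]
eef_rot: [-0.561, 0.43, -0.429, 0.562]
wrist_force: [-0.8, -4.5, -3.3]
grip_width: 0.201
```

```bash
python3 r.py
```

```text
t 15.18 xm -0.26 ym -62.53 z 202.45 | F xm -2.0 ym -4.1 z -3.3 | az -74.88 tilt [-0.     0.002] g 0.201 T [-1.   -0.1   0.11]
```

```bash
python3 - <<'E'
from h import *;from plant import bot,optics
s=optics.snapshot("scene");np.savez("scene6.npz",**s);s5=L("scene2.npz")
def br(x):
    f=x["frame"].astype(int);return (f[...,0]>f[...,2]*1.45)&(f[...,0]-f[...,2]>18)
for q in(s5,s):
    e=ends(biggest(roi(br(q),230,115,285,157)));print(e[0],e[2],e[3],e[4])
u=np.array([np.cos(np.radians(15)),np.sin(np.radians(15))])
for a in(0,.03,.06,.085):
    P=np.r_[np.array([585.5,-61])+75*u-202.5*np.cos(a)*u,200+202.5*np.sin(a)];print(a,proj(s,P).round(1))
o=cv2.resize(s["frame"][120:180,195:275],(800,600),interpolation=cv2.INTER_CUBIC)[:,:,::-1]
cv2.imwrite("pics/crop7.png",cv2.convertScaleAbs(o,alpha=1.3,beta=10))
E
```

```text
[259.18867925 142.50314465] [269.17217074 135.38042154] [248.86508308 149.86851548] 159
[259.83088235 140.49264706] [269.1782752  133.40747028] [248.76562375 148.87993907] 136
0 [258.1 142.4]
0.03 [258.1 140.7]
0.06 [258.  139.1]
0.085 [258.  137.7]
```

View pics/crop7.png

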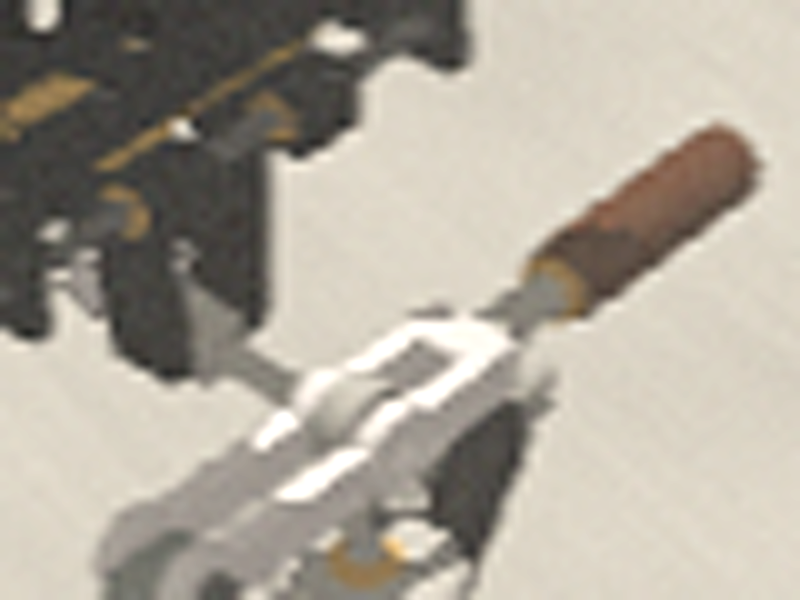

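The lever has risen only about 2.6 mm at the yoke, because the pin also pitched slightly in the grip. I'll carry on upward with a gentler push, tracking the lever angle by camera.

```bash
cat >> r.py <<'E'
from plant import optics
s=optics.snapshot("scene");f=s["frame"].astype(int)
m=biggest(roi((f[...,0]>f[...,2]*1.45)&(f[...,0]-f[...,2]>18),225,100,285,160))
e=ends(m)  # use the far end of the grip: level reference is (269.17,135.38)
y,x=np.nonzero(m);k=x>=255
print("  grip centroid(x>=255) %.2f %.2f n %d"%(x[k].mean(),y[k].mean(),k.sum()))
E
python3 - <<'E'
from h import *
for n in("scene2","scene5","scene6"):
    f=L(n+".npz")["frame"].astype(int);m=biggest(roi((f[...,0]>f[...,2]*1.45)&(f[...,0]-f[...,2]>18),225,100,285,160));y,x=np.nonzero(m);k=x>=255;print(n,x[k].mean(),y[k].mean(),k.sum())
E
```

```text
scene2 261.60504201680675 141.0252100840336 119
scene5 262.3398058252427 140.5242718446602 103
scene6 262.18095238095236 138.8095238095238 105
```

Call:
play_rows --steps '[[[5,-0.0003,-0.0005,0,0],[5,-0.0003,-0.001,0,0],[5,-0.0003,-0.0015,0,0],[5,-0.0003,-0.002,0,0],[5,-0.0005,-0.002,0,0]]]'

```text
time: 15.85
tool_pos: [601.3, -120.9, 204.5]
eef_rot: [-0.561, 0.43, -0.429, 0.562]
wrist_force: [-0.4, -3.8, -2.9]
grip_width: 0.202
```

```bash
python3 r.py
```

```text
t 15.85 xm -0.23 ym -61.91 z 204.54 | F xm -1.4 ym -3.6 z -2.9 | az -74.89 tilt [-0.     0.002] g 0.202 T [-0.84  0.01  0.08]
  grip centroid(x>=255) 262.00 137.86 n 110
```

Call:
play_rows --steps '[[[5,-0.0003,-0.0005,0,0],[5,-0.0003,-0.001,0,0],[5,-0.0003,-0.0015,0,0],[5,-0.0003,-0.002,0,0],[5,-0.0005,-0.002,0,0]]]'

```text
time: 16.52
tool_pos: [601.1, -120.0, 206.5]
eef_rot: [-0.561, 0.431, -0.429, 0.562]
wrist_force: [-0.9, -0.0, -2.6]
grip_width: 0.201
```

```bash
python3 r.py
```

```text
t 16.52 xm -0.23 ym -61.00 z 206.48 | F xm -0.9 ym 0.2 z -2.6 | az -74.87 tilt [-0.001  0.002] g 0.201 T [-0.15  0.07  0.08]
  grip centroid(x>=255) 261.89 136.32 n 114
```

The axial force dropped to 0 while the pin advanced, so the nose is entering the eye at roughly +5.5 mm. I'll ease it in.

Call:
play_rows --steps '[[[5,-0.0004,0,0,0],[5,-0.0008,0,0,0],[5,-0.0012,0,0,0],[5,-0.0015,0,0,0],[5,-0.0015,0,0,0]]]'

```text
time: 17.2
tool_pos: [600.7, -118.6, 206.5]
eef_rot: [-0.561, 0.43, -0.429, 0.562]
wrist_force: [-1.6, -1.8, -3.7]
grip_width: 0.201
```

```bash
python3 r.py
```

```text
t 17.20 xm -0.22 ym -59.56 z 206.49 | F xm -2.1 ym -1.3 z -3.7 | az -74.87 tilt [-0.001  0.002] g 0.201 T [-0.27  0.08  0.06]
  grip centroid(x>=255) 262.31 135.63 n 108
```

Call:
play_rows --steps '[[[5,-0.0004,0,0,0],[5,-0.0008,0,0,0],[5,-0.0012,0,0,0],[5,-0.0015,0,0,0],[5,-0.0015,0,0,0]]]'

```text
time: 17.88
tool_pos: [600.3, -117.0, 206.5]
eef_rot: [-0.561, 0.43, -0.429, 0.562]
wrist_force: [-0.7, -0.6, -2.0]
grip_width: 0.199
```

```bash
python3 r.py
```

```text
t 17.88 xm -0.21 ym -57.97 z 206.48 | F xm -0.9 ym -0.4 z -2.0 | az -74.87 tilt [-0.001  0.002] g 0.199 T [-0.27  0.08  0.08]
  grip centroid(x>=255) 262.18 135.74 n 112
```

Call:
play_rows --steps '[[[5,-0.0004,0,0,0],[5,-0.0008,0,0,0],[5,-0.0012,0,0,0],[5,-0.0015,0,0,0],[5,-0.0015,0,0,0]]]'

```text
time: 18.55
tool_pos: [599.9, -115.5, 206.5]
eef_rot: [-0.561, 0.431, -0.429, 0.562]
wrist_force: [-0.7, -0.7, -3.4]
grip_width: 0.2
```

```bash
python3 r.py
```

```text
t 18.55 xm -0.23 ym -56.40 z 206.47 | F xm -0.9 ym -0.5 z -3.4 | az -74.87 tilt [-0.001  0.002] g 0.200 T [-0.32  0.06  0.06]
  grip centroid(x>=255) 262.07 135.79 n 116
```

Call:
play_rows --steps '[[[5,-0.0005,0,0,0],[5,-0.001,0,0,0],[5,-0.0015,0,0,0],[5,-0.002,0,0,0],[5,-0.002,0,0,0]]]'

```text
time: 19.23
tool_pos: [599.3, -113.5, 206.5]
eef_rot: [-0.561, 0.431, -0.429, 0.562]
wrist_force: [-1.3, -0.9, -2.4]
grip_width: 0.2
```

```bash
python3 r.py
```

```text
t 19.23 xm -0.25 ym -54.30 z 206.47 | F xm -1.5 ym -0.5 z -2.4 | az -74.87 tilt [-0.001  0.003] g 0.200 T [-0.24  0.12  0.03]
  grip centroid(x>=255) 261.77 135.81 n 117
```

Call:
play_rows --steps '[[[5,-0.0005,0,0,0],[5,-0.001,0,0,0],[5,-0.0015,0,0,0],[5,-0.002,0,0,0],[5,-0.002,0,0,0]]]'

```text
time: 19.9
tool_pos: [598.8, -111.5, 206.5]
eef_rot: [-0.561, 0.431, -0.429, 0.562]
wrist_force: [-1.8, -0.2, -3.3]
grip_width: 0.2
```

```bash
python3 r.py
```

```text
t 19.90 xm -0.21 ym -52.20 z 206.50 | F xm -1.8 ym 0.2 z -3.3 | az -74.86 tilt [-0.001  0.003] g 0.200 T [-0.25  0.07  0.  ]
  grip centroid(x>=255) 261.93 135.70 n 122
```

Call:
play_rows --steps '[[[5,-0.0005,0,0,0],[5,-0.001,0,0,0],[5,-0.0015,0,0,0],[5,-0.0015,0,0,0]]]'

```text
time: 20.45
tool_pos: [598.3, -110.0, 206.4]
eef_rot: [-0.561, 0.431, -0.429, 0.562]
wrist_force: [-1.4, -0.7, -3.0]
grip_width: 0.198
```

```bash
python3 r.py
```

```text
t 20.45 xm -0.28 ym -50.63 z 206.44 | F xm -1.6 ym -0.3 z -3.0 | az -74.86 tilt [-0.001  0.003] g 0.198 T [-0.26  0.08  0.06]
  grip centroid(x>=255) 261.74 135.57 n 120
```

Call:
play_rows --steps '[[[5,-0.0005,0,0,0],[5,-0.001,0,0,0],[5,-0.0015,0,0,0],[5,-0.0015,0,0,0]]]'

```text
time: 21.0
tool_pos: [597.9, -108.4, 206.4]
eef_rot: [-0.561, 0.431, -0.429, 0.562]
wrist_force: [-1.2, -0.9, -2.9]
grip_width: 0.2
```

```bash
python3 r.py
```

```text
t 21.00 xm -0.30 ym -49.03 z 206.38 | F xm -1.4 ym -0.5 z -2.9 | az -74.86 tilt [-0.001  0.003] g 0.200 T [-0.29  0.12  0.11]
  grip centroid(x>=255) 261.66 135.72 n 122
```

Call:
play_rows --steps '[[[5,-0.0005,0,0,0],[5,-0.001,0,0,0],[5,-0.0015,0,0,0],[5,-0.0015,0,0,0]]]'

```text
time: 21.55
tool_pos: [597.5, -106.9, 206.4]
eef_rot: [-0.561, 0.431, -0.429, 0.562]
wrist_force: [-1.3, -0.9, -3.8]
grip_width: 0.202
```

```bash
python3 r.py
```

```text
t 21.55 xm -0.32 ym -47.46 z 206.36 | F xm -1.5 ym -0.5 z -3.8 | az -74.85 tilt [-0.001  0.003] g 0.202 T [-0.28  0.14  0.06]
  grip centroid(x>=255) 261.80 135.46 n 122
```

Call:
play_rows --steps '[[[5,-0.0005,0,0,0],[5,-0.001,0,0,0],[5,-0.0015,0,0,0],[5,-0.0015,0,0,0]]]'

```text
time: 22.1
tool_pos: [597.0, -105.4, 206.2]
eef_rot: [-0.561, 0.431, -0.429, 0.562]
wrist_force: [-1.2, -2.3, -4.0]
grip_width: 0.199
```

```bash
python3 r.py
```

```text
t 22.10 xm -0.38 ym -45.88 z 206.24 | F xm -1.8 ym -2.0 z -4.0 | az -74.86 tilt [-0.001  0.003] g 0.199 T [-0.38  0.06  0.09]
  grip centroid(x>=255) 261.75 135.54 n 126
```

Call:
play_rows --steps '[[[5,-0.0005,0,0,0],[5,-0.001,0,0,0],[5,-0.0013,0,0,0]]]'

```text
time: 22.52
tool_pos: [596.7, -104.4, 206.3]
eef_rot: [-0.561, 0.431, -0.429, 0.562]
wrist_force: [-1.4, -3.5, -5.0]
grip_width: 0.2
```

```bash
python3 r.py
```

```text
t 22.52 xm -0.41 ym -44.78 z 206.27 | F xm -2.3 ym -3.0 z -5.0 | az -74.86 tilt [-0.001  0.003] g 0.200 T [-0.67  0.02  0.03]
  grip centroid(x>=255) 261.61 135.62 n 125
```

Call:
play_rows --steps '[[[5,-0.0005,0,0,0],[5,-0.001,0,0,0],[5,-0.0013,0,0,0]]]'

```text
time: 22.95
tool_pos: [596.4, -103.4, 206.3]
eef_rot: [-0.561, 0.431, -0.429, 0.562]
wrist_force: [-1.0, -6.1, -5.5]
grip_width: 0.202
```

```bash
python3 r.py
```

```text
t 22.95 xm -0.47 ym -43.80 z 206.28 | F xm -2.6 ym -5.6 z -5.5 | az -74.86 tilt [-0.001  0.002] g 0.202 T [-0.96  0.01  0.03]
  grip centroid(x>=255) 261.71 135.72 n 130
```

Force is building in −z, so the head sits too high and the pin is nose-down. I'll lower the tool to level it before pushing further.

Call:
play_rows --steps '[[[5,0.0004,0.0005,0,0],[5,0.0004,0.001,0,0],[5,0.0004,0.0015,0,0],[5,0.0004,0.002,0,0],[5,0.0004,0.002,0,0]]]'

```text
time: 23.62
tool_pos: [596.8, -103.6, 204.9]
eef_rot: [-0.561, 0.43, -0.429, 0.562]
wrist_force: [-2.1, -0.5, 2.6]
grip_width: 0.203
```

```bash
python3 r.py
```

```text
t 23.62 xm -0.14 ym -44.12 z 204.87 | F xm -2.1 ym 0.1 z 2.6 | az -74.86 tilt [-0.     0.002] g 0.203 T [-0.04  0.34  0.13]
  grip centroid(x>=255) 261.55 135.78 n 124
```

Call:
play_rows --steps '[[[5,-0.0005,0,0,0],[5,-0.001,0,0,0],[5,-0.0015,0,0,0],[5,-0.0015,0,0,0]]]'

```text
time: 24.18
tool_pos: [596.4, -102.6, 204.8]
eef_rot: [-0.561, 0.43, -0.429, 0.562]
wrist_force: [-1.4, -4.3, 1.7]
grip_width: 0.199
```

```bash
python3 r.py
```

```text
t 24.18 xm -0.22 ym -42.97 z 204.84 | F xm -2.5 ym -3.8 z 1.7 | az -74.87 tilt [-0.     0.002] g 0.199 T [-0.65  0.26  0.07]
  grip centroid(x>=255) 261.67 136.01 n 127
```

Call:
play_rows --steps '[[[5,-0.0005,0,0,0],[5,-0.001,0,0,0],[5,-0.001,0,0,0]]]'

```text
time: 24.6
tool_pos: [596.2, -101.9, 204.8]
eef_rot: [-0.561, 0.43, -0.43, 0.562]
wrist_force: [-1.2, -5.3, 1.3]
grip_width: 0.203
```

```bash
python3 r.py
```

```text
t 24.60 xm -0.29 ym -42.26 z 204.84 | F xm -2.5 ym -4.8 z 1.3 | az -74.88 tilt [-0.     0.001] g 0.203 T [-0.6   0.22  0.09]
  grip centroid(x>=255) 261.36 136.16 n 122
```

Call:
play_rows --steps '[[[5,-0.0003,0,0.0004,0],[5,-0.001,0,0.0004,0],[5,-0.0015,0,0.0004,0],[5,-0.0015,0,0.0004,0]]]'

```text
time: 25.15
tool_pos: [595.7, -100.4, 204.4]
eef_rot: [-0.561, 0.431, -0.429, 0.562]
wrist_force: [-2.7, -4.5, 0.1]
grip_width: 0.201
```

```bash
python3 r.py
```

```text
t 25.15 xm -0.31 ym -40.68 z 204.42 | F xm -3.8 ym -3.6 z 0.1 | az -74.88 tilt [-0.001  0.001] g 0.201 T [-0.49  0.35  0.18]
  grip centroid(x>=255) 261.52 136.08 n 125
```

Call:
play_rows --steps '[[[5,-0.0005,0,0.0002,0],[5,-0.001,0,0.0003,0],[5,-0.001,0,0.0003,0]]]'

```text
time: 25.58
tool_pos: [595.4, -99.3, 204.1]
eef_rot: [0.561, -0.431, 0.429, -0.561]
wrist_force: [-2.3, -4.8, 0.8]
grip_width: 0.207
```

```bash
python3 r.py
```

```text
t 25.57 xm -0.30 ym -39.56 z 204.10 | F xm -3.5 ym -4.0 z 0.8 | az -74.88 tilt [-0.002  0.002] g 0.207 T [-0.58  0.41  0.11]
  grip centroid(x>=255) 261.48 136.23 n 124
```

Call:
play_rows --steps '[[[5,-0.0003,0,-0.0005,0],[5,-0.001,0,-0.0005,0],[5,-0.0015,0,-0.0005,0],[5,-0.0015,0,-0.0005,0]]]'

```text
time: 26.12
tool_pos: [594.7, -97.9, 204.1]
eef_rot: [-0.561, 0.431, -0.429, 0.562]
wrist_force: [-0.2, -3.7, -1.0]
grip_width: 0.2
```

```bash
python3 r.py
```

```text
t 26.12 xm -0.68 ym -38.00 z 204.07 | F xm -1.1 ym -3.5 z -1.0 | az -74.88 tilt [-0.002  0.002] g 0.200 T [-0.38 -0.1   0.03]
  grip centroid(x>=255) 261.52 136.31 n 128
```

Call:
play_rows --steps '[[[5,-0.0005,0,0,0],[5,-0.001,0,0,0],[5,-0.0015,0,0,0],[5,-0.0015,0,0,0]]]'

```text
time: 26.68
tool_pos: [594.3, -96.5, 204.0]
eef_rot: [-0.561, 0.431, -0.429, 0.561]
wrist_force: [0.8, -5.1, -1.8]
grip_width: 0.203
```

```bash
python3 r.py
```

```text
t 26.68 xm -0.71 ym -36.53 z 204.01 | F xm -0.5 ym -5.1 z -1.8 | az -74.88 tilt [-0.002  0.002] g 0.203 T [-0.64 -0.09 -0.  ]
  grip centroid(x>=255) 261.47 136.45 n 131
```

Call:
play_rows --steps '[[[5,-0.0005,0,0,0],[5,-0.001,0,0,0],[5,-0.0015,0,0,0],[5,-0.0018,0,0,0]]]'

```text
time: 27.22
tool_pos: [593.8, -94.8, 203.9]
eef_rot: [-0.561, 0.431, -0.429, 0.561]
wrist_force: [0.5, -6.0, -0.5]
grip_width: 0.201
```

```bash
python3 r.py
```

```text
t 27.23 xm -0.74 ym -34.84 z 203.90 | F xm -1.0 ym -6.0 z -0.5 | az -74.89 tilt [-0.002  0.002] g 0.201 T [-0.67 -0.15  0.04]
  grip centroid(x>=255) 261.49 136.37 n 129
```

Call:
play_rows --steps '[[[5,-0.0005,0,0,0],[5,-0.001,0,0,0],[5,-0.0015,0,0,0],[5,-0.0015,0,0,0]]]'

```text
time: 27.78
tool_pos: [593.3, -93.1, 203.7]
eef_rot: [-0.561, 0.431, -0.429, 0.562]
wrist_force: [0.2, -3.3, -2.1]
grip_width: 0.2
```

```bash
python3 r.py
```

```text
t 27.77 xm -0.80 ym -33.00 z 203.74 | F xm -0.7 ym -3.2 z -2.1 | az -74.88 tilt [-0.002  0.002] g 0.200 T [-0.46 -0.09 -0.  ]
  grip centroid(x>=255) 261.46 136.33 n 127
```

Approaching home (nominal ym −30); now 1 mm steps.

Call:
play_rows --steps '[[[5,-0.0005,0,0,0],[5,-0.001,0,0,0],[5,-0.001,0,0,0]]]'

```text
time: 28.2
tool_pos: [593.0, -92.0, 203.7]
eef_rot: [-0.561, 0.431, -0.429, 0.562]
wrist_force: [0.4, -3.4, -2.6]
grip_width: 0.2
```

```bash
python3 r.py
```

```text
t 28.20 xm -0.80 ym -31.90 z 203.71 | F xm -0.5 ym -3.4 z -2.6 | az -74.88 tilt [-0.002  0.002] g 0.200 T [-0.53 -0.07 -0.02]
  grip centroid(x>=255) 261.33 136.40 n 126
```

Call:
play_rows --steps '[[[5,-0.0005,0,0,0],[5,-0.001,0,0,0],[5,-0.001,0,0,0]]]'

```text
time: 28.62
tool_pos: [592.7, -90.9, 203.6]
eef_rot: [-0.561, 0.431, -0.429, 0.562]
wrist_force: [0.5, -4.0, -2.7]
grip_width: 0.199
```

```bash
python3 r.py
```

```text
t 28.62 xm -0.82 ym -30.78 z 203.64 | F xm -0.5 ym -4.0 z -2.7 | az -74.88 tilt [-0.002  0.002] g 0.199 T [-0.51 -0.17 -0.05]
  grip centroid(x>=255) 261.45 136.36 n 128
```

Call:
play_rows --steps '[[[5,-0.0005,0,0,0],[5,-0.001,0,0,0],[5,-0.001,0,0,0]]]'

```text
time: 29.05
tool_pos: [592.4, -89.9, 203.6]
eef_rot: [-0.561, 0.431, -0.429, 0.562]
wrist_force: [1.1, -4.2, -2.4]
grip_width: 0.201
```

```bash
python3 r.py
```

```text
t 29.05 xm -0.84 ym -29.70 z 203.58 | F xm -0.0 ym -4.4 z -2.4 | az -74.88 tilt [-0.003  0.003] g 0.201 T [-0.58 -0.2  -0.04]
  grip centroid(x>=255) 261.48 136.34 n 128
```

Call:
play_rows --steps '[[[5,-0.0005,0,0,0],[5,-0.001,0,0,0],[5,-0.001,0,0,0]]]'

```text
time: 29.48
tool_pos: [592.1, -88.9, 203.5]
eef_rot: [-0.561, 0.431, -0.429, 0.562]
wrist_force: [1.7, -4.7, -4.6]
grip_width: 0.204
```

```bash
python3 r.py
```

```text
t 29.48 xm -0.87 ym -28.65 z 203.53 | F xm 0.4 ym -5.0 z -4.6 | az -74.87 tilt [-0.003  0.003] g 0.204 T [-0.59 -0.23 -0.02]
  grip centroid(x>=255) 261.56 136.22 n 126
```

Call:
play_rows --steps '[[[5,-0.0005,0,0,0],[5,-0.001,0,0,0],[5,-0.001,0,0,0]]]'

```text
time: 29.9
tool_pos: [592.1, -88.9, 203.6]
eef_rot: [0.562, -0.431, 0.429, -0.561]
wrist_force: [1.5, -8.0, -4.9]
grip_width: 0.2
```

```bash
python3 r.py
```

```text
t 29.90 xm -0.83 ym -28.62 z 203.65 | F xm -0.6 ym -8.1 z -4.9 | az -74.89 tilt [-0.002  0.001] g 0.200 T [-1.04 -0.34 -0.01]
  grip centroid(x>=255) 261.50 136.24 n 127
```

It stopped at ym −28.6 with 8 N. I'll relieve the vertical load and push gently once more to confirm it's home rather than stuck.

Call:
play_rows --steps '[[[5,0,0.0004,0,0],[5,-0.0005,0.0006,0,0],[5,-0.001,0.0006,0,0],[5,-0.001,0.0006,0,0]]]'

```text
time: 30.45
tool_pos: [592.1, -88.8, 203.5]
eef_rot: [0.562, -0.43, 0.43, -0.561]
wrist_force: [1.4, -7.7, -1.9]
grip_width: 0.199
```

```bash
python3 r.py; python3 - <<'E'
from h import *;from plant import optics
s=optics.snapshot("scene")
o=cv2.resize(s["frame"][120:180,195:275],(800,600),interpolation=cv2.INTER_CUBIC)[:,:,::-1]
cv2.imwrite("pics/crop8.png",cv2.convertScaleAbs(o,alpha=1.3,beta=10))
E
```

```text
t 30.45 xm -0.81 ym -28.59 z 203.50 | F xm -0.6 ym -7.8 z -1.9 | az -74.91 tilt [-0.001 -0.001] g 0.199 T [-1.11 -0.15  0.01]
  grip centroid(x>=255) 261.38 136.30 n 126
```

View pics/crop8.png

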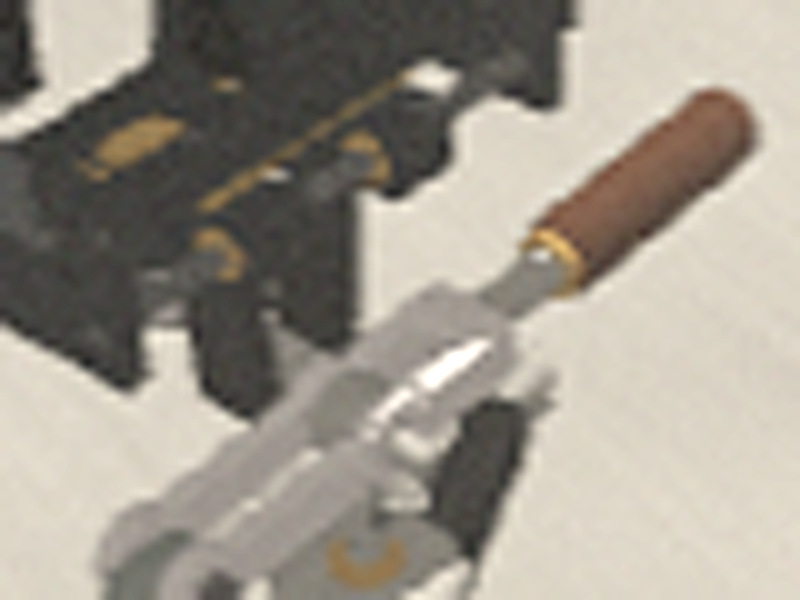

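Call:
play_rows --steps '[[[5,0,0,0,0],[12,0,0,0,0],[25,0,0,0,0],[35,0,0,0,0],[35,0,0,0,0]]]'

```text
time: 31.18
tool_pos: [592.2, -88.3, 203.7]
eef_rot: [0.562, -0.43, 0.43, -0.561]
wrist_force: [-0.0, 0.0, -0.3]
grip_width: 0.345
```

```bash
python3 r.py
```

```text
t 31.18 xm -0.62 ym -28.11 z 203.70 | F xm -0.0 ym 0.0 z -0.3 | az -74.88 tilt [-0.001 -0.   ] g 0.345 T [-0.03 -0.09  0.  ]
  grip centroid(x>=255) 261.48 136.48 n 130
```

Call:
play_rows --steps '[[[38,0,-0.01,0,0],[38,0,-0.03,0,0],[38,0,-0.06,0,0],[38,0,-0.1,0,0],[38,0,-0.1,0,0]]]'

```text
time: 31.85
tool_pos: [594.1, -88.9, 308.7]
eef_rot: [-0.561, 0.427, -0.432, 0.562]
wrist_force: [0.3, 0.8, 0.4]
grip_width: 0.382
```

Call:
play_rows --steps '[[[38,0.06,0,0,0],[38,0.12,0,0,0],[38,0.18,0,0,0],[38,0.24,0,0,0],[38,0.24,0,0,0]]]'

```text
time: 32.48
tool_pos: [655.7, -324.9, 306.4]
eef_rot: [-0.56, 0.43, -0.433, 0.561]
wrist_force: [-0.7, 0.6, -0.7]
grip_width: 0.382
```

```bash
python3 r.py; python3 - <<'E'
from h import *;from plant import optics
s=optics.snapshot("scene");t=optics.snapshot("top");np.savez("scene9.npz",**s);np.savez("top9.npz",**t)
f=lambda im,x,y,w,h:cv2.resize(im[y:y+h,x:x+w],(400,300),interpolation=cv2.INTER_CUBIC)
o=np.hstack([f(t["frame"],240,155,80,60),f(s["frame"],195,120,80,60)])[:,:,::-1]
cv2.imwrite("pics/crop9.png",cv2.convertScaleAbs(o,alpha=1.2,beta=10))
E
```

```text
t 32.48 xm -0.45 ym -273.05 z 306.44 | F xm -0.5 ym 0.7 z -0.7 | az -75.17 tilt [ 0.004 -0.002] g 0.382 T [ 0.02 -0.1  -0.02]
  grip centroid(x>=255) 256.60 138.20 n 10
```

View pics/crop9.png

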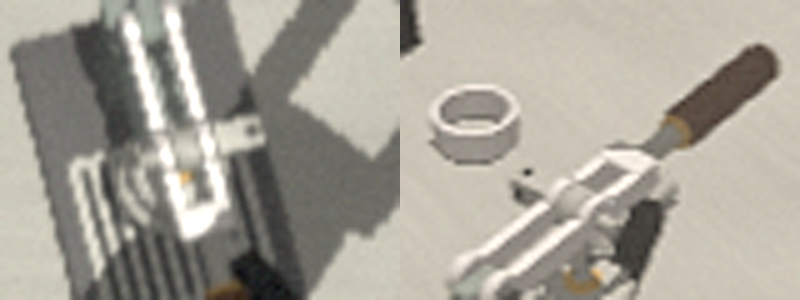

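```bash
python3 - <<'E'
from h import *
t,s=L("top9.npz"),L("scene9.npz")
u=np.array([np.cos(np.radians(15)),np.sin(np.radians(15))]);v=np.array([-u[1],u[0]])
P=lambda y,z:np.r_[np.array([585.5,-61])+y*v,z]
gt=lambda p:((p-[240,155]+.5)*5).round(1)
gs=lambda p:((p-[195,120]+.5)*5+[400,0]).round(1)
for n,y,z in(("head end",-44,215),("shoulder",-16,215),("head end mid",-44,206),("ear L outer",16,206),("nose",28,206)):
    print(n,gt(proj(t,P(y,z))),gs(proj(s,P(y,z))))
# profile along the pin axis in top image, at the top of head
for y in range(-50,36,2):
    p=proj(t,P(y,212 if y<-15 else 206));w=cv2.getRectSubPix(t["frame"].mean(2).astype(np.float32),(1,1),(float(p[0]),float(p[1])))
    print(y,int(w[0,0]),end="; ")
print()
# both straps' outer edges along a line 15 mm ahead of the pin
q=[];
for y in range(-24,25,2):
    X=np.r_[np.array([585.5,-61])-22*u+y*v,213];p=proj(t,X);w=cv2.getRectSubPix(t["frame"].mean(2).astype(np.float32),(1,1),(float(p[0]),float(p[1])));q.append((y,int(w[0,0])))
print(q)
E
```

```text
head end [261.  124.7] [515.5 165.1]
shoulder [213.1 136.6] [551.8 184.4]
head end mid [259.4 127.7] [516.7 177.8]
ear L outer [157.5 153.1] [595.  219.9]
nose [137.  158.2] [611.2 228.6]
-50 81; -48 83; -46 90; -44 103; -42 113; -40 95; -38 100; -36 119; -34 148; -32 161; -30 166; -28 167; -26 169; -24 171; -22 173; -20 170; -18 165; -16 167; -14 207; -12 209; -10 193; -8 154; -6 152; -4 159; -2 162; 0 162; 2 161; 4 158; 6 154; 8 170; 10 206; 12 207; 14 191; 16 153; 18 145; 20 140; 22 136; 24 133; 26 120; 28 96; 30 83; 32 80; 34 82; 
[(-24, 53), (-22, 63), (-20, 92), (-18, 121), (-16, 157), (-14, 193), (-12, 211), (-10, 211), (-8, 163), (-6, 125), (-4, 95), (-2, 92), (0, 102), (2, 125), (4, 143), (6, 156), (8, 170), (10, 203), (12, 211), (14, 197), (16, 152), (18, 117), (20, 95), (22, 90), (24, 109)]
```

The nose edge reads at +27.5 mm (expected +28), there's no gap at the shoulder, and the yoke is centred. Handing in.

```bash
python3 -c "
from plant import bot
print(bot.read_state()['wrist_force']);print(bot.hand_in())"
```

```text
[0.53767723 0.72221714 0.03044793]
the job is handed in; nothing more can be done
None
```

I lowered the lever, put the long pin through the right ear, the eye and the left ear until it stopped, then let go and handed in at about 33 s of the 72 s. No verdict was reported.

- **Lever:** pressed down with closed fingers to about 0.005 rad. Carrying the yoke up to the eye left it at about 0.08 rad by camera (limit 0.13).
- **Finding the eye:** the nose met the eye's face at about 6 N. Sweeping upward, the force dropped to zero and the pin went in, with the yoke about 5.5 mm above level.
- **Getting home:** the pin stopped dead at 8 N, with no further movement after I eased the vertical load. That was also the highest push the wrist showed in the readings after each move (limit 30 N).
- **Final camera check:** the nose edge is at +27.5 mm from the yoke's centre (expected +28). No gap shows between head and ear, and the arm is clear.

**What disagreed or went wrong:**
- The pin stopped about 1.4 mm past the position I had calculated for fully home. I put this down to error in where it sat in the grip.
- The picture-based height of the eye (about nominal) was some 5.5 mm lower than where I felt it.
- The pin tipped slightly nose-down in the grip during the sweep, so I lowered the tool about 1.5 mm before going on.
- I did not measure the pin's final tilt, or check that the other items on the counter had stayed put. I noticed no contact with them.

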